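# Hold a drilled foot flush on the sloped pad

### The job

Slide the vise's jaw well open by its red post, lift the drilled aluminium foot out, tilt it to the slope of the tilting table and press its base flat on the middle of the sprung wooden pad, the foot's long side square across the slope, so that its holes can be marked through. Push gently until the pad has sunk about half of its 10 mm travel, and finish while still gripping and holding the foot there, without letting go. Leave the table's set angle and the things standing round about as they are.

Things in the scene. Friction and masses are not known exactly. Their poses are not given: they have to be found in the camera images.
- vise: blue low vise, 110 (x) x 225 (y) mm, fixed to the bench; its own yaw varies. Origin on the bench under the middle of the seat where the foot sits. The seat's top is 25 mm above the bench. Own +y points to the fixed jaw (16 mm high over the seat, inner face 41 mm from the origin); the moving jaw is on the -y side and opens along own -y. Two ledges 6 mm high stand on the seat at x = +-39 mm.
- jaw (a joint): slide of the moving dark steel jaw (its top 45 mm above the bench), m: 0 closed, 0.05 fully open. It slides with about 3 N of friction and stays where it is left. Closed, its lip (to 46 mm above the bench) reaches 10 mm over the foot's -y edge, with 1.5 mm of air above the edge, so that the foot cannot be lifted until the jaw is open by more than 10 mm
- jaw_post (a point): centre of the top of the red upright post on the moving jaw, 95 mm above the bench. The post is 20 mm (x) x 18 mm (y) thick and stands 46 mm clear above a 4 mm washer on the jaw; axes as the vise's. Closed, it stands 77 mm from the vise's origin toward -y
- foot: bare aluminium foot, about 0.2 kg: a flat base 60 (x) x 80 (y) x 12 (z) mm with four holes, and on its middle an upright tongue 36 (x) x 20 (y) mm (with a dark band) to grip, whose top is 63 mm above the underside. Origin: centre of the underside; z up through the tongue. It sits in the vise with its axes along the vise's
- table: grey tilting table, base 170 x 180 mm, fixed to the bench; its own yaw varies. Origin on the bench under the middle of the base. The slope rises along its own +x; its hinge runs along own y at x = -70 mm, 30 mm above the bench. Curved guide bars stand at y = +-80 mm, black clamping knobs at y = +-86 to 100 mm
- slope (a joint): tilt of the sloping leaf, rad, 0 level, growing as its +x end rises; locked stiffly (over 10 N m) at an angle that varies from 0.14 to 0.38
- slope_edge (a point): middle of the upper edge of the steel leaf under the pad (140 mm from the hinge); shows whether the set angle was shifted
- pad (a joint): how far the sprung pad is pushed in toward the leaf, m: 0 free, 0.010 at its stop. It starts to sink at about 2.3 N of push and takes 1.2 N more for each mm (about 8 N at half travel, 14 N at the stop), whatever the point that is pushed; it does not tip
- pad_face (a point): middle of the outer face of the wooden pad, 120 (x, uphill) x 130 (y, across) x 10 mm, flat. z is the face's outward normal, x points up the slope, y across. The point sinks with the pad
- pencil: flat red carpenter pencil, 14x172x8 mm, lying at the bench's near edge; origin: centre of its underside; a bystander
- sander: brown cork sanding block, 67x118x32 mm, lying flat; origin: centre of its underside; a bystander
- bottle: orange glue bottle, 67 mm across, 202 mm tall, standing; origin: centre of its underside; a bystander
- tape: green tape measure, 37x91x73 mm, standing; origin: centre of its underside; a bystander

How it is judged:
By the outcome, as a careful person would: the job done as asked, in the order asked, and still so for the second after the job is handed in, while the arm keeps its last pose, push and grip.
It also fails if it takes over 53 s, if anything falls off the work surface, if the arm or the gripper's body presses on something with over 40 N, if the wrist force passes 120 N, or if a joint passes its speed limit or range.

### The arm

A 6-joint arm with a two-finger parallel gripper is mounted at the origin on a cart in front of the work surface, level with it; the furniture and walls round the work are solid. World frame = base frame: x ahead of the robot, y to its left, z up, the work surface at z = 0. Lengths are in m, angles in rad, forces in N, time in s.
With the tool pointing down it reaches from about 0.4 to 0.825 m from the base axis. Payload 7 kg.
Tool frame: the origin (TCP) lies midway between the tips of the shut fingers; the grasp point (between the pads) lies ctrl.grip_depth behind it (ctrl.grip_depth is the distance from the TCP to the grasp point, in m); z points along the fingers, y is the line along which they close (so a half turn about z gives the same grasp; the last joint's range is limited). The gripper opens to 88 mm and grips with 3 to 60 N. Pads are 19 mm wide; open, the fingers measure 130 mm over their backs; the gripper's body (78 mm by 193 mm) begins 47 mm behind the grasp point.
Start: joints at [-0.96, 0.359, 0.012, 0, -1.224, -0.288], TCP at [0.214, -0.64, 0.227] pointing down, gripper open.
Joint ranges: [-3.07, 3.07], [-1.43, 2.12], [-1.02, 1.25], [-3.03, 1.67], [-3.05, -0], [-3.03, 3.03]. Speed limits (rad/s): [2.39, 2.39, 3.01, 3.14, 3.14, 3.14].

### API

Orientations are given as [roll, pitch, yaw] about the fixed x, y, z axes, in that order (R = Rz(yaw) Ry(pitch) Rx(roll)).
In Python, from plant import ctrl gives the robot as it stands. The module is installed in compiled form; this text tells all that it offers.
- The arm moves only by the tool drive_tool, never from a script. Its argument "steps" is one flat list of numbers, 7 for each row, row after row: the shift along the world's x, y, z scaled (see below), then the turn, a rotation vector about the world's x, y, z scaled (see below), then the opening, from -1 (shut) to 1 (fully open). In form: [dx, dy, dz, rx, ry, rz, hand, dx, dy, dz, rx, ry, rz, hand, ...]. A call has 1 to 10 rows; each row shifts and turns the commanded pose from where the row before left it; what a row does not reach is not made up. The controller multiplies each number of a shift by 100 mm and each number of a turn by 90 degrees. A row lasts 1/12 s, in which the tool goes at most 41.7 mm and 7.16 degrees, less where a joint would pass 70% of its speed; a pose out of reach is approached as far as the arm can. A call with a number of a shift or a turn outside -1 to 1 is refused whole. A call with a gripper value outside its range is refused whole. The fingers move at their own pace and stop on an object; the grip force is fixed at half the most. Time passes only in rows, so rows that do not move let the fingers close. It gives the time, the measured TCP pose, the force, the opening and the grip force at its end, in the units of the state.
- ctrl.observe(): the state, without advancing time (a new reading comes with each control period).
- ctrl.read_camera(name): name is "scene" or "top"; returns a dict with "frame" (420x560x3 uint8, red, green, blue), "mtx" (3x3 intrinsics, pixels), "xyz" and "attitude" of the camera in the world. Camera axes: x right, y down, z forward; pixel columns grow to the right and rows downward; lengths in m; the calibration is good to about 2 mm. A picture is of the moment at which its call begins. There is no depth.
- ctrl.job_done(): hands the job in; it is judged then, once.
Trained networks look in the newest picture that a camera, given by its name, has taken for a name from the list of things; names that differ only in an ending like _2 or _b are one class to them, and where a whole thing is asked for, a point or a joint stands for the part that bears it (a point fixed in the world has none). Each returns a list of dicts, best first, with "score" (0 to 1); they miss things now and then, are a little off and sometimes report something else, mostly with a low value. They report only what shows in the picture. A call takes as long as a camera call.
- ctrl.silhouettes(camera, target): "region" (420x560 bool, what is visible of it) and "centre" ([column, row] in pixels, amid what is visible of it).
The state is a dict: "time": time; "qpos": joint angles; "qvel": joint speeds; "joint_torque": joint torques, N m; "eef_pos": TCP position; "eef_rot": TCP orientation; "wrist_force": force on the tool from outside, world axes, zero at the start; "wrist_torque": the same for the moment, N m; "width": opening from 0.0 (shut) to 1.0 (fully open); "gripper_force": force on a finger pad.
Only numpy, scipy, OpenCV 4.12 (cv2) and the standard library are available. Lean on these libraries where they do the work, as an engineer would, in place of code of your own. Each camera call takes 0.05 s, during which the arm holds its last target. There are 200 camera calls.

## Working session

There is one attempt and no reset: what is moved stays moved. The work goes in short steps, Python scripts to look and compute and a tool call to move; the robot and the scene stay as the last step left them, time stands still between calls to the robot, and variables do not carry over. Pictures are saved under pics/ and viewed, at most 10 in all, crops included, and the job is handed in when it is done.

Besides the shell and the picture viewer there is one more tool, called after ">>>" as a command line: name --argument value ..., lists and objects as JSON in quotes. drive_tool: Moves the arm, as the interface text tells. Shifts and turns lie within -1 to 1; 1 stands for 100 mm of shift or 90 degrees of turn. Its arguments: {"type":"object","properties":{"steps":{"type":"array"}},"required":["steps"]}

```bash
mkdir -p pics; cat > h.py <<'E'
import numpy as np, cv2
from plant import ctrl
from scipy.spatial.transform import Rotation as R
def cam(n):
    c=ctrl.read_camera(n); 
    a=np.array(c["attitude"],float)
    Rm=a if a.shape==(3,3) else R.from_euler('xyz',a).as_matrix()
    return c["frame"],np.array(c["mtx"]),np.array(c["xyz"]),Rm
def ray(c,uv,z):
    _,K,p,Rm=c
    d=Rm@np.linalg.inv(K)@np.array([uv[0],uv[1],1.])
    return p+d*(z-p[2])/d[2]
def proj(c,X):
    _,K,p,Rm=c
    q=(np.atleast_2d(X)-p)@Rm@K.T
    return q[:,:2]/q[:,2:]
E
python3 - <<'E'
from h import *
for n in ("scene","top"):
    c=cam(n); cv2.imwrite(f"pics/{n}0.png",c[0][:,:,::-1]); print(n,c[2],c[3].round(3).tolist(),c[1].round(1).tolist())
    for t in ["vise","jaw_post","foot","table","pad_face","slope_edge","pencil","sander","bottle","tape"]:
        s=ctrl.silhouettes(n,t)
        print(t,[(round(x["score"],2),np.round(x["centre"]).tolist(),int(x["region"].sum())) for x in s[:2]])
print(ctrl.observe(),ctrl.grip_depth)
E
```

```text
scene [-0.18458463  0.7640435   1.24332246] [[-0.709, -0.515, 0.482], [-0.705, 0.521, -0.481], [-0.003, -0.681, -0.732]] [[496.0, 0.0, 281.9], [0.0, 496.0, 206.2], [0.0, 0.0, 1.0]]
vise [(0.63, [322.0, 188.0], 1388)]
jaw_post [(0.91, [318.0, 183.0], 393), (0.74, [304.0, 189.0], 339)]
foot [(0.93, [305.0, 188.0], 302)]
table [(0.8, [226.0, 262.0], 3236), (0.69, [159.0, 270.0], 1077)]
pad_face [(0.84, [228.0, 252.0], 1571)]
slope_edge [(0.92, [228.0, 254.0], 2048), (0.29, [228.0, 252.0], 1701)]
pencil [(0.77, [334.0, 249.0], 200)]
sander []
bottle [(0.56, [158.0, 268.0], 1018)]
tape [(0.91, [313.0, 151.0], 388)]
top [0.44516783 0.03550482 1.38957547] [[0.005, -0.998, 0.065], [-1.0, -0.005, -0.006], [0.006, -0.065, -0.998]] [[501.9, 0.0, 289.2], [0.0, 501.9, 212.4], [0.0, 0.0, 1.0]]
vise [(0.82, [375.0, 195.0], 2669), (0.19, [208.0, 194.0], 2737)]
jaw_post [(0.77, [378.0, 194.0], 790)]
foot [(0.76, [352.0, 186.0], 570)]
table [(0.78, [215.0, 196.0], 4241)]
pad_face []
slope_edge [(0.62, [210.0, 196.0], 2793)]
pencil [(0.88, [306.0, 270.0], 351)]
sander [(0.75, [373.0, 194.0], 2779), (0.67, [155.0, 254.0], 1139)]
bottle [(0.86, [143.0, 166.0], 932)]
tape [(0.6, [420.0, 138.0], 554)]
{'time': 1.1, 'qpos': array([-9.59877121e-01,  3.58570372e-01,  1.18681308e-02, -2.80136421e-05,
       -1.22407212e+00, -2.88083021e-01]), 'qvel': array([ 5.32644329e-04,  1.18224109e-03, -3.56217906e-03,  1.24949320e-03,
       -1.26493192e-03, -3.59427588e-05]), 'joint_torque': array([-1.59019519e-04, -5.82402563e+01,  2.93300289e+01,  7.00276449e+00,
        1.24786535e-02,  2.94839924e-05]), 'eef_pos': array([ 0.21411622, -0.64010449,  0.22656147]), 'eef_rot': array([-3.14157908e+00,  3.15014317e-05, -2.81876599e+00]), 'wrist_force': array([-0.11372089,  0.50320295,  0.38412609]), 'wrist_torque': array([ 0.00057802, -0.00463127,  0.02403642]), 'gripper_force': 0.0, 'width': 1.0006592185476075} 0.0188
```

```bash
python3 - <<'E'
import cv2
a=cv2.imread("pics/top0.png")[110:300,110:470]; b=cv2.imread("pics/scene0.png")[120:320,130:390]
cv2.imwrite("pics/t1.png",cv2.resize(a,None,fx=2.2,fy=2.2,interpolation=cv2.INTER_CUBIC))
cv2.imwrite("pics/s1.png",cv2.resize(b,None,fx=3,fy=3,interpolation=cv2.INTER_CUBIC))
E
```

```text
(no output)
```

View pics/t1.png

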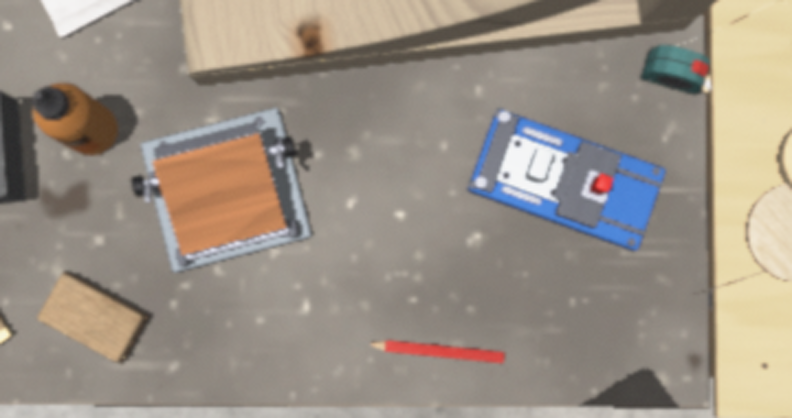

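View pics/s1.png

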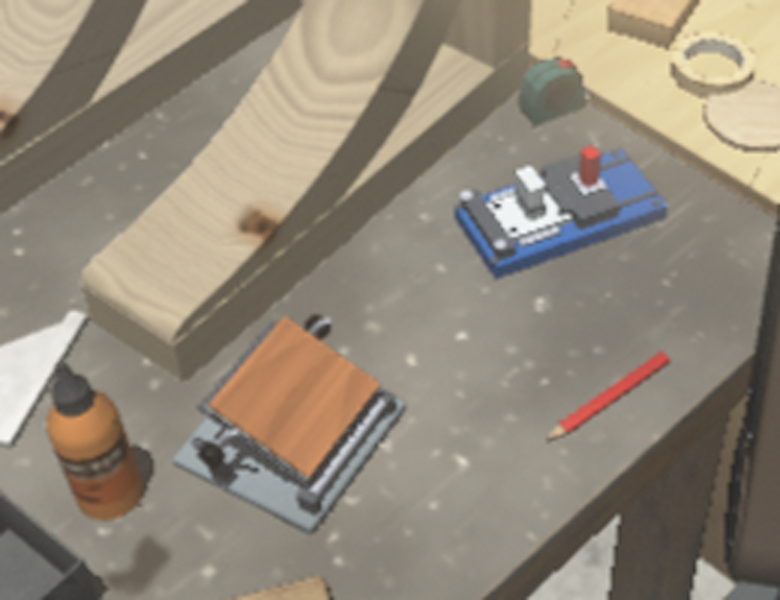

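Top crop (2.2×, offset 110,110): table at left with pad centre ≈(222,195), hinge rod on its near (robot) side, so it rises along about +x. The vise is at right: tongue ≈(542,165), red post ≈(600,184), fixed jaw to the left. The scene crop agrees.

```bash
cat > fit.py <<'E'
from h import *
from scipy.optimize import least_squares
def contour(m):
    cs,_=cv2.findContours(m.astype(np.uint8),cv2.RETR_EXTERNAL,cv2.CHAIN_APPROX_NONE)
    return max(cs,key=cv2.contourArea)
def res(c,pts3,con):
    h=cv2.convexHull(proj(c,pts3).astype(np.float32))
    return [cv2.pointPolygonTest(h,(float(p[0]),float(p[1])),True)-0.5 for p in con[:,0]]
def hsvmask(f,lo,hi,roi):
    m=cv2.inRange(cv2.cvtColor(f,cv2.COLOR_RGB2HSV),lo,hi); r=np.zeros_like(m); x0,x1,y0,y1=roi; r[y0:y1,x0:x1]=1
    return (m>0)&(r>0)
def padpts(p):
    Rm=R.from_euler('ZY',[p[3],-p[4]]).as_matrix()
    return np.array([[sx*.06,sy*.065,0] for sx,sy in ((1,1),(1,-1),(-1,-1),(-1,1))])@Rm.T+p[:3]
def box(p,yaw,sx,sy,z0,z1):
    Rm=R.from_euler('z',yaw).as_matrix()
    return np.array([[a*sx/2,b*sy/2,z] for a in(1,-1) for b in(1,-1) for z in(z0,z1)])@Rm.T+[p[0],p[1],0]
E
python3 - <<'E'
from fit import *
T=cam("top");S=cam("scene")
for c,uv in((T,(212,199)),(S,(228,254)),(T,(384,193)),(S,(326,173))):
    print(cv2.cvtColor(c[0],cv2.COLOR_RGB2HSV)[uv[1]-1:uv[1]+2:2,uv[0]].tolist())
mT=hsvmask(T[0],(5,100,90),(18,255,255),(165,260,155,235)); mS=hsvmask(S[0],(5,100,90),(18,255,255),(195,265,220,285))
cT,cS=contour(mT),contour(mS); print(mT.sum(),mS.sum())
f=lambda p:np.r_[res(T,padpts(p),cT),res(S,padpts(p),cS)]
x0=np.r_[ray(T,(212,198),.07),.23,.25]
r=least_squares(f,x0,loss='soft_l1',x_scale=[.01,.01,.01,.05,.05],diff_step=1e-3)
print("pad",r.x.round(4),"rms",np.sqrt((r.fun**2).mean()), np.degrees(r.x[3:]))
rs=least_squares(lambda p:res(S,padpts(np.r_[p,r.x[3:]]),cS),r.x[:3],loss='soft_l1',x_scale=.01); print("S only",rs.x)
rT=hsvmask(T[0],(0,150,90),(6,255,255),(370,395,180,205))|hsvmask(T[0],(172,150,90),(180,255,255),(370,395,180,205))
rS=hsvmask(S[0],(0,150,60),(6,255,255),(310,340,160,190))|hsvmask(S[0],(172,150,60),(180,255,255),(310,340,160,190))
bT=hsvmask(T[0],(100,110,60),(125,255,255),(310,430,140,240)); bS=hsvmask(S[0],(100,110,60),(125,255,255),(270,370,160,220))
print(rT.sum(),rS.sum(),bT.sum(),bS.sum())
for c,m in((T,bT),(S,bS)):
    q=cv2.boxPoints(cv2.minAreaRect(cv2.convexHull(np.argwhere(m)[:,::-1].astype(np.float32))))
    W=np.array([ray(c,u,.02)[:2] for u in q]); print(W.round(4).tolist())
kT,kS=contour(rT),contour(rS)
g=lambda p:np.r_[res(T,box(p,p[2],.02,.018,.049,.095),kT),res(S,box(p,p[2],.02,.018,.049,.095),kS),(p[2]+.35)*20]
P0=ray(T,(383,193),.09)
r=least_squares(g,[P0[0],P0[1],-.35],loss='soft_l1',x_scale=[.01,.01,.1],diff_step=1e-3)
print("post",r.x,np.sqrt((r.fun**2).mean()))
ph=np.load if 0 else None
E
```

```text
[[12, 136, 182], [12, 138, 179]]
[[13, 128, 174], [12, 126, 174]]
[[1, 175, 242], [1, 169, 243]]
[[2, 146, 206], [4, 111, 142]]
2174 1572
pad [0.5675 0.2367 0.0761 0.2647 0.3764] rms 0.37993345622962205 [15.16464834 21.56839293]
S only [0.56769912 0.23732325 0.07642249]
52 8 1180 244
[[0.5795, -0.0628], [0.6828, -0.0996], [0.6076, -0.3108], [0.5049, -0.273]]
[[0.6804, -0.0992], [0.6079, -0.3208], [0.5128, -0.2527], [0.5859, -0.043]]
post [ 0.5819025  -0.21887133 -0.3780451 ] 1.4415829798077524
```

```bash
python3 - <<'E'
from fit import *
T=cam("top");S=cam("scene"); yaw=-.341
red=lambda c,roi:hsvmask(c[0],(0,90,50),(8,255,255),roi)|hsvmask(c[0],(170,90,50),(180,255,255),roi)
kT,kS=contour(red(T,(370,395,180,205))),contour(red(S,(315,340,160,190)))
print(len(kT),len(kS),cv2.boundingRect(kS))
g=lambda p:np.r_[res(T,box(p,yaw,.02,.018,.049,.095),kT),res(S,box(p,yaw,.02,.018,.049,.095),kS)]
r=least_squares(g,[.582,-.219],loss='soft_l1',x_scale=.01,diff_step=1e-3); P=r.x
for c,k in((T,kT),(S,kS)):
    q=least_squares(lambda p:res(c,box(p,yaw,.02,.018,.049,.095),k),P,loss='soft_l1',x_scale=.01,diff_step=1e-3); print(q.x,np.std(q.fun))
ax=np.array([-np.sin(yaw),np.cos(yaw)]); O=P+.077*ax
print("post",P,"origin",O)
out=[]
for c,(x,y) in((T,(320,150)),(S,(265,150))):
    f=8; im=cv2.resize(c[0][y:y+70,x:x+95],None,fx=f,fy=f,interpolation=cv2.INTER_CUBIC)[:,:,::-1].copy()
    im=im[:290*2//2+0] if 0 else im
    for pts,col in((box(P,yaw,.02,.018,.095,.095),(255,255,0)),(box(O,yaw,.036,.02,.088,.088),(0,255,0)),(box(O,yaw,.06,.08,.037,.037),(0,0,255))):
        u=(cv2.convexHull(proj(c,pts).astype(np.float32))-[x,y]+.5)*f
        cv2.polylines(im,[u.astype(int)],True,col,1)
    out.append(cv2.resize(im,(780,290*2))[::2] if 0 else cv2.resize(im,(400,295)))
cv2.imwrite("pics/ov.png",np.hstack(out))
E
```

```text
25 29 (324, 168, 6, 13)
[ 0.58354737 -0.21982755] 0.30424632162438453
[ 0.58392229 -0.21844128] 0.4058689362196805
post [ 0.58379217 -0.21951035] origin [ 0.60954326 -0.14694395]
```

View pics/ov.png

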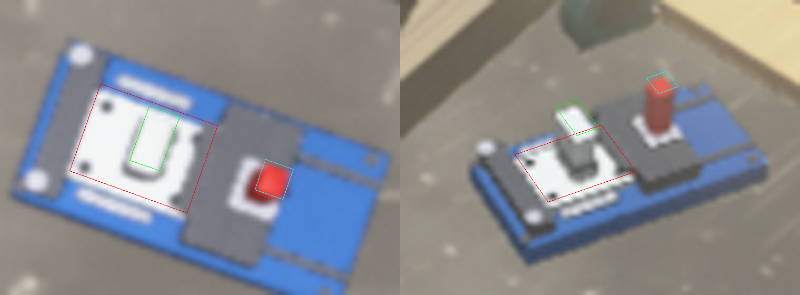

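The model wireframes lie on the post top (≈(275,180) left, (660,82) right) and on the foot and tongue in both views. I'll move above the post.

>>> drive_tool --steps '[0.25, 0.28, 0, 0, 0, -0.07, 0, 0.25, 0.28, 0, 0, 0, -0.07, 0, 0.25, 0.28, 0, 0, 0, -0.07, 0, 0.25, 0.28, 0, 0, 0, -0.07, 0, 0.25, 0.28, 0, 0, 0, -0.07, 0, 0.25, 0.28, 0, 0, 0, -0.07, 0, 0.25, 0.28, 0, 0, 0, 0, 0, 0.25, 0.28, 0, 0, 0, 0, 0, 0.25, 0.28, 0, 0, 0, 0, 0, 0.25, 0.28, 0, 0, 0, 0, 0]'

```text
time: 2.13
eef_pos: [0.4651, -0.3586, 0.2269]
eef_rot: [-3.142, 0.001, 2.805]
wrist_force: [1.1, -0.0, 1.2]
width: 0.498
gripper_force: 0.0
```

>>> drive_tool --steps '[0.24, 0.28, 0, 0, 0, 0, 0, 0.24, 0.28, 0, 0, 0, 0, 0, 0.24, 0.28, 0, 0, 0, 0, 0, 0.24, 0.28, 0, 0, 0, 0, 0, 0.23, 0.27, 0, 0, 0, 0, 0, 0, 0, -0.29, 0, 0, 0, 0, 0, 0, -0.29, 0, 0, 0, 0, 0, 0, -0.29, 0, 0, 0, 0, 0, 0, -0.29, 0, 0, 0, 0, 0, 0, 0, 0, 0, 0, 0]'

```text
time: 2.97
eef_pos: [0.5795, -0.2201, 0.1047]
eef_rot: [-3.141, -0.009, 2.804]
wrist_force: [-0.9, 0.2, -1.6]
width: 0.499
gripper_force: 0.0
```

>>> drive_tool --steps '[0, 0, 0, 0, 0, 0, 0, 0, 0, 0, 0, 0, 0, 0]'

```text
time: 3.13
eef_pos: [0.5842, -0.2215, 0.1123]
eef_rot: [-3.141, 0.002, 2.805]
wrist_force: [0.7, 1.1, 0.5]
width: 0.499
gripper_force: 0.0
```

>>> drive_tool --steps '[0, 0.02, -0.25, 0, 0, 0, 0, 0, 0, -0.25, 0, 0, 0, 0, 0, 0, 0, 0, 0, 0, 0, 0, 0, 0, 0, 0, 0, -0.5, 0, 0, 0, 0, 0, 0, -1, 0, 0, 0, 0, 0, 0, -1, 0, 0, 0, 0, 0, 0, -1, 0, 0, 0, 0, 0, 0, -1]'

```text
time: 3.8
eef_pos: [0.5841, -0.2192, 0.0621]
eef_rot: [3.141, 0.003, 2.805]
wrist_force: [-1.1, 1.9, 6.2]
width: 0.202
gripper_force: 30.0
```

>>> drive_tool --steps '[-0.017, -0.047, 0, 0, 0, 0, -1, -0.017, -0.047, 0, 0, 0, 0, -1, -0.017, -0.047, 0, 0, 0, 0, -1, -0.017, -0.047, 0, 0, 0, 0, -1, -0.017, -0.047, 0, 0, 0, 0, -1, -0.017, -0.047, 0, 0, 0, 0, -1, -0.017, -0.047, 0, 0, 0, 0, -1, -0.017, -0.047, 0, 0, 0, 0, -1, 0, 0, 0, 0, 0, 0, -1, 0, 0, 0, 0, 0, 0, -1]'

```text
time: 4.63
eef_pos: [0.5703, -0.2575, 0.0621]
eef_rot: [-3.141, 0.002, 2.804]
wrist_force: [0.2, -2.2, 4.3]
width: 0.21
gripper_force: 30.0
```

>>> drive_tool --steps '[0, 0, 0, 0, 0, 0, 0, 0, 0, 0, 0, 0, 0, 0, 0, 0, 0, 0, 0, 0, 0, 0, 0, 0.25, 0, 0, 0, 0, 0, 0, 0.28, 0, 0, 0, 0, 0.13, 0.37, 0, 0, 0, 0, 0, 0.13, 0.37, 0, 0, 0, 0, 0, 0.13, 0.37, 0, 0, 0, 0, 0, 0, 0, 0, 0, 0, 0, 0, 0, 0, 0, 0, 0, 0, 0]'

```text
time: 5.47
eef_pos: [0.609, -0.1436, 0.1134]
eef_rot: [3.142, -0.0, 2.808]
wrist_force: [-0.1, -1.3, 0.0]
width: 0.501
gripper_force: 0.0
```

```bash
python3 - <<'E'
from h import *
T=cam("top");S=cam("scene")
a=cv2.resize(T[0][150:240,310:430],(400,300),interpolation=cv2.INTER_CUBIC);b=cv2.resize(S[0][130:220,255:375],(400,300),interpolation=cv2.INTER_CUBIC)
cv2.imwrite("pics/j.png",np.hstack([a,b])[:,:,::-1]); print(ctrl.observe())
E
```

```text
{'time': 5.5667, 'qpos': array([ 7.66187262e-02,  3.69936678e-01, -2.47427797e-01, -3.99417420e-05,
       -9.54160089e-01, -1.98365693e+00]), 'qvel': array([-0.02275216, -0.00072781, -0.00259571,  0.00137072,  0.00072568,
       -0.00012934]), 'joint_torque': array([ 1.07205145e+00, -5.51201320e+01,  2.55410582e+01,  6.00520983e+00,
       -6.20273966e-02, -2.55725649e-02]), 'eef_pos': array([ 0.60818906, -0.14566193,  0.11328221]), 'eef_rot': array([-3.14133029e+00, -6.80115675e-04,  2.80532758e+00]), 'wrist_force': array([ 0.35549403, -0.40117235, -0.19353348]), 'wrist_torque': array([-0.05587166, -0.0449167 ,  0.03580849]), 'gripper_force': 0.0, 'width': 0.5024240903555233}
```

View pics/j.png

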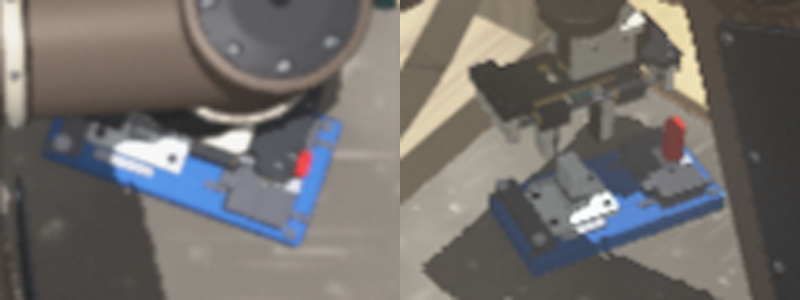

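The jaw stands well open, and the fingers straddle the tongue (right view ≈(575,175)). Descend and grip.

>>> drive_tool --steps '[0.01, -0.01, -0.3, 0, 0, 0, 0, 0, 0, -0.31, 0, 0, 0, 0, 0, 0, 0, 0, 0, 0, 0, 0, 0, 0, 0, 0, 0, -0.4, 0, 0, 0, 0, 0, 0, -1, 0, 0, 0, 0, 0, 0, -1, 0, 0, 0, 0, 0, 0, -1, 0, 0, 0, 0, 0, 0, -1]'

```text
time: 6.23
eef_pos: [0.6106, -0.1468, 0.0543]
eef_rot: [3.141, 0.003, 2.805]
wrist_force: [-0.9, 0.7, 3.9]
width: 0.229
gripper_force: 30.0
```

>>> drive_tool --steps '[0, 0, 0.05, 0, 0, 0, -1, 0, 0, 0.1, 0, 0, 0, -1, 0, 0, 0.25, 0, 0, 0, -1, 0, 0, 0.35, 0, 0, 0, -1, 0, 0, 0.35, 0, 0, 0, -1, 0, 0, 0.35, 0, 0, 0, -1, 0, 0, 0, 0, 0, 0, -1, 0, 0, 0, 0, 0, 0, -1]'

```text
time: 6.9
eef_pos: [0.6106, -0.1466, 0.2011]
eef_rot: [3.14, 0.005, 2.805]
wrist_force: [-0.6, -0.4, -3.1]
width: 0.223
gripper_force: 30.0
```

```bash
python3 - <<'E'
from fit import *
T=cam("top");S=cam("scene")
r=[]
cs=[]
for c,n in((T,"top"),(S,"scene")):
    s=ctrl.silhouettes(n,"bottle"); print([(round(x["score"],2),np.round(x["centre"]).tolist(),int(x["region"].sum())) for x in s])
    cs.append((c,contour(s[0]["region"])))
a=np.linspace(0,6.28,24)
cyl=lambda p:np.vstack([np.c_[p[0]+rr*np.cos(a),p[1]+rr*np.sin(a),0*a+z] for z,rr in((0,.0335),(.12,.0335),(.202,.012))])
q=least_squares(lambda p:np.hstack([res(c,cyl(p),k) for c,k in cs]),[.55,.36],loss='soft_l1',x_scale=.01,diff_step=1e-3)
print("bottle",q.x,np.std(q.fun))
a=cv2.resize(T[0][110:260,110:310],(400,300),interpolation=cv2.INTER_CUBIC);b=cv2.resize(S[0][95:245,230:430],(400,300),interpolation=cv2.INTER_CUBIC)
cv2.imwrite("pics/l.png",np.hstack([a,b])[:,:,::-1]); o=ctrl.observe();print(o["eef_pos"],o["wrist_force"],o["width"],o["gripper_force"],o["wrist_torque"])
E
```

```text
[(0.8, [142.0, 165.0], 858)]
[(0.62, [160.0, 268.0], 1049), (0.17, [333.0, 177.0], 454)]
bottle [0.65878826 0.41596546] 1.3108538582146962
[ 0.60847987 -0.14661227  0.19620046] [ 0.1111351  -0.36017742 -3.26961692] 0.22474392278391267 29.99656319618225 [-0.01153948 -0.03149274  0.03919557]
```

View pics/l.png

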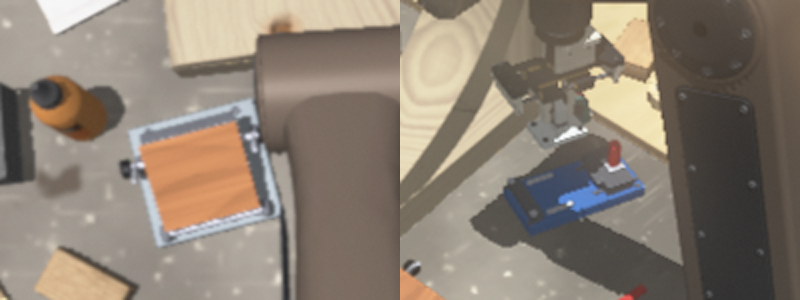

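The foot hangs in the gripper, clear of the vise (right view ≈(560,130)). The bottle, at (0.66, 0.42), is clear of the gripper. Swing over to the table while turning.

>>> drive_tool --steps '[-0.04, 0.2, 0, 0, 0, 0.04, -1, -0.075, 0.37, 0, 0, 0, 0.07, -1, -0.075, 0.37, 0, 0, 0, 0.07, -1, -0.075, 0.37, 0, 0, 0, 0.07, -1, -0.075, 0.37, 0, 0, 0, 0.07, -1, -0.075, 0.37, 0, 0, 0, 0.063, -1, -0.075, 0.37, 0, 0, 0, 0, -1, -0.075, 0.37, 0, 0, 0, 0, -1, -0.075, 0.37, 0, 0, 0, 0, -1, -0.075, 0.37, 0, 0, 0, 0, -1]'

```text
time: 7.93
eef_pos: [0.5367, 0.2076, 0.1964]
eef_rot: [-3.141, -0.002, -2.877]
wrist_force: [1.4, -0.0, -3.1]
width: 0.227
gripper_force: 30.0
```

>>> drive_tool --steps '[-0.03, 0.2, 0, 0, 0, 0, -1, 0, 0, 0, 0.0157, -0.0578, 0, -1, 0, 0, 0, 0.0157, -0.0578, 0, -1, 0, 0, 0, 0.0157, -0.0578, 0, -1, 0, 0, 0, 0.0157, -0.0578, 0, -1, 0, 0, 0, 0, 0, 0, -1, 0, 0, 0, 0, 0, 0, -1, 0, 0, 0, 0, 0, 0, -1]'

```text
time: 8.6
eef_pos: [0.5347, 0.226, 0.1971]
eef_rot: [-3.141, 0.375, -2.876]
wrist_force: [0.1, 1.0, -1.4]
width: 0.228
gripper_force: 30.0
```

```bash
cat > st.py <<'E'
from h import *
np.set_printoptions(precision=4,suppress=True)
PAD=np.array([.5675,.2367,.0761]);RP=R.from_euler('ZY',[.2647,-.3764])
o=ctrl.observe(); Rt=R.from_euler('xyz',o["eef_rot"])
des=RP*R.from_euler('x',np.pi)
e=min(((des*R.from_euler('z',k)*Rt.inv()).as_rotvec() for k in(0,np.pi)),key=np.linalg.norm)
print(o["time"],o["eef_pos"],"TCP in pad frame mm",RP.inv().apply(o["eef_pos"]-PAD)*1e3,"turn err world /90deg",e/(np.pi/2))
print("force pad frame",RP.inv().apply(o["wrist_force"]),"tq",RP.inv().apply(o["wrist_torque"]),o["width"],o["gripper_force"],"q",o["qpos"])
E
python3 st.py
```

```text
8.6 [0.5347 0.226  0.1971] TCP in pad frame mm [ 12.4353  -1.7091 125.229 ] turn err world /90deg [ 0.0006 -0.0007 -0.0004]
force pad frame [-0.1542  0.9756 -1.4733] tq [0.0806 1.351  0.0169] 0.2284769304513974 29.996542632579803 q [ 0.854   0.0173 -0.7036  0.3886 -0.5683 -2.4588]
```

>>> drive_tool --steps '[0.044, 0.016, -0.197, 0, 0, 0, -1, 0.044, 0.016, -0.197, 0, 0, 0, -1, 0.044, 0.016, -0.197, 0, 0, 0, -1, 0.044, 0.016, -0.197, 0, 0, 0, -1, 0, 0, 0, 0, 0, 0, -1, 0, 0, 0, 0, 0, 0, -1, 0, 0, 0, 0, 0, 0, -1, 0, 0, 0, 0, 0, 0, -1]'

```text
time: 9.27
eef_pos: [0.5538, 0.2336, 0.1205]
eef_rot: [3.14, 0.379, -2.878]
wrist_force: [0.2, 0.3, -1.3]
width: 0.225
gripper_force: 30.0
```

```bash
cat > look.py <<'E'
import sys
exec(open("st.py").read())
T=cam("top");S=cam("scene")
tcp=o["eef_pos"]; Rf=Rt*R.from_euler('x',np.pi)
foot=lambda zz:Rf.apply(np.array([[a*.03-.0008,b*.04,-.0293+zz] for a,b in((1,1),(1,-1),(-1,-1),(-1,1))]))+tcp
pad=RP.apply(np.array([[a*.06,b*.065,0] for a,b in((1,1),(1,-1),(-1,-1),(-1,1))]))+PAD
out=[]
for c,(x,y) in((T,(165,150)),(S,(180,200))):
    f=4; im=cv2.resize(c[0][y:y+90,x:x+100],None,fx=f,fy=f,interpolation=cv2.INTER_CUBIC)[:,:,::-1].copy()
    if len(sys.argv)<3:
      for P,col in((pad,(255,255,0)),(foot(0),(0,0,255)),(foot(.012),(0,255,0))):
        cv2.polylines(im,[((proj(c,P)-[x,y]+.5)*f).astype(int)],True,col,1)
    out.append(im)
cv2.imwrite("pics/%s.png"%sys.argv[1],np.hstack(out))
E
python3 look.py p1
```

```text
9.2667 [0.5538 0.2336 0.1205] TCP in pad frame mm [ 3.2091  0.566  46.4512] turn err world /90deg [-0.0011  0.0012  0.0001]
force pad frame [-0.2172  0.2043 -1.2712] tq [0.0331 1.5779 0.0415] 0.22546656307209065 29.996575713157654 q [ 0.78    0.1411 -0.8408  0.6307 -0.3124 -2.663 ]
```

View pics/p1.png

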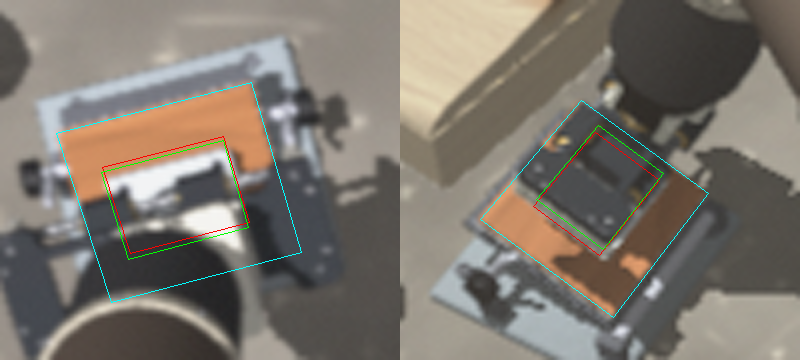

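The cyan pad outline and the red/green foot outlines match both views, and the foot hangs over the middle of the pad. Approach slowly.

>>> drive_tool --steps '[0.008, 0, -0.04, 0, 0, 0, -1, 0.008, 0, -0.04, 0, 0, 0, -1, 0.008, 0, -0.04, 0, 0, 0, -1, 0, 0, 0, 0, 0, 0, -1, 0, 0, 0, 0, 0, 0, -1, 0, 0, 0, 0, 0, 0, -1, 0, 0, 0, 0, 0, 0, -1]'

```text
time: 9.95
eef_pos: [0.5555, 0.2334, 0.1079]
eef_rot: [3.14, 0.378, -2.877]
wrist_force: [-1.0, 0.5, 2.7]
width: 0.224
gripper_force: 30.0
```

```bash
python3 st.py
```

```text
9.95 [0.5555 0.2334 0.1079] TCP in pad frame mm [ 0.1275 -0.0463 34.172 ] turn err world /90deg [-0.001   0.0009 -0.0003]
force pad frame [0.1928 0.7452 2.8141] tq [ 0.2302  1.0744 -0.0493] 0.22368138467978177 29.997437596321106 q [ 0.7512  0.1595 -0.8747  0.7238 -0.262  -2.7342]
```

```bash
cat > avg.py <<'E'
exec(open("st.py").read())
F=[];Q=[];P=[]
for i in range(10):
    ctrl.read_camera("top");o=ctrl.observe();F.append(RP.inv().apply(o["wrist_force"]));Q.append(RP.inv().apply(o["wrist_torque"]));P.append(RP.inv().apply(o["eef_pos"]-PAD)*1e3)
print("avg F",np.mean(F,0),"+-",np.std(F,0),"T",np.mean(Q,0),np.std(Q,0),"P",np.mean(P,0),np.std(P,0))
E
python3 avg.py
```

```text
9.95 [0.5555 0.2334 0.1079] TCP in pad frame mm [ 0.1275 -0.0463 34.172 ] turn err world /90deg [-0.001   0.0009 -0.0003]
force pad frame [0.1928 0.7452 2.8141] tq [ 0.2302  1.0744 -0.0493] 0.22368138467978177 29.997437596321106 q [ 0.7512  0.1595 -0.8747  0.7238 -0.262  -2.7342]
avg F [1.4691 1.0428 2.5537] +- [0.5424 0.4687 0.3854] T [0.3633 0.8127 0.0023] [0.0717 0.0666 0.0265] P [-0.2819 -0.2432 33.7076] [0.2729 0.1553 0.2232]
```

Contact comes about 5 mm earlier than the fit predicts, so I'll check the pad fit (it may include the side faces) on the first pictures.

```bash
python3 - <<'E'
from fit import *
np.set_printoptions(precision=4,suppress=True)
ld=lambda n:(cv2.imread(f"pics/{n}0.png")[:,:,::-1].copy(),)+cam(n)[1:]
T,S=ld("top"),ld("scene")
def pts(p,th):
    Rm=R.from_euler('ZY',[p[3],-p[4]]).as_matrix()
    return np.array([[sx*.06,sy*.065,z] for sx in(1,-1) for sy in(1,-1) for z in((0,-th) if th else (0,))])@Rm.T+p[:3]
x0=np.array([.5675,.2367,.0761,.2647,.37])
for v in (60,90,120,140):
  cT=contour(hsvmask(T[0],(5,100,v),(18,255,255),(165,260,155,235)));cS=contour(hsvmask(S[0],(5,100,v),(18,255,255),(195,265,220,285)))
  for th in(0,.005,.01):
    f=lambda p:np.r_[res(T,pts(p,th),cT),res(S,pts(p,th),cS)]
    r=least_squares(f,x0,loss='soft_l1',x_scale=[.01,.01,.01,.05,.05],diff_step=1e-3); print(v,th,r.x,"cost",r.cost,cv2.contourArea(cT),cv2.contourArea(cS))
# base plate corners of the table: grey-blue
for c,uvs in((T,((110+142/2.2,110+145/2.2),(110+282/2.2,110+108/2.2),(110+312/2.2,110+237/2.2),(110+175/2.2,110+272/2.2))),):
    W=np.array([ray(c,u,.008)[:2] for u in uvs]); d=W-np.roll(W,1,0); print(W, np.linalg.norm(d,axis=1), W.mean(0), np.degrees(np.arctan2(d[:,1],d[:,0])))
E
```

```text
60 0 [0.5675 0.2368 0.076  0.265  0.3784] cost 19.894560658837495 2084.0 1508.5
60 0.005 [0.5667 0.2364 0.0778 0.2677 0.404 ] cost 24.636387926445966 2084.0 1508.5
60 0.01 [0.5658 0.236  0.0796 0.2697 0.4305] cost 40.431201062902474 2084.0 1508.5
90 0 [0.5675 0.2368 0.076  0.265  0.3784] cost 19.894560658837495 2084.0 1508.5
90 0.005 [0.5667 0.2364 0.0778 0.2677 0.404 ] cost 24.636387926445966 2084.0 1508.5
90 0.01 [0.5658 0.236  0.0796 0.2697 0.4305] cost 40.431201062902474 2084.0 1508.5
120 0 [0.5675 0.2368 0.076  0.265  0.3784] cost 19.894560658837495 2084.0 1508.5
120 0.005 [0.5667 0.2364 0.0778 0.2677 0.404 ] cost 24.636387926445966 2084.0 1508.5
120 0.01 [0.5658 0.236  0.0796 0.2697 0.4305] cost 40.431201062902474 2084.0 1508.5
140 0 [0.5676 0.2368 0.0762 0.2646 0.3759] cost 20.21186534846072 2082.0 1499.0
140 0.005 [0.5667 0.2364 0.078  0.2678 0.4022] cost 26.12393641192884 2082.0 1499.0
140 0.01 [0.5658 0.236  0.0798 0.2693 0.4284] cost 42.81398440339335 2082.0 1499.0
[[0.6347 0.3452]
 [0.6828 0.1697]
 [0.52   0.1302]
 [0.4753 0.3009]] [0.1655 0.1819 0.1675 0.1764] [0.5782 0.2365] [  15.5366  -74.6857 -166.3787  104.6818]
```

>>> drive_tool --steps '[-0.009, -0.003, 0.024, 0, 0, 0, -1, -0.009, -0.002, 0.023, 0, 0, 0, -1, 0, 0, 0, 0, 0, 0, -1, 0, 0, 0, 0, 0, 0, -1, 0, 0, 0, 0, 0, 0, -1]'

```text
time: 10.97
eef_pos: [0.5527, 0.2317, 0.1109]
eef_rot: [-3.141, 0.375, -2.877]
wrist_force: [0.5, -0.4, -2.1]
width: 0.226
gripper_force: 30.0
```

```bash
python3 avg.py | tail -1
```

```text
avg F [-0.8027 -0.1052 -2.384 ] +- [0.4838 0.4498 0.3523] T [0.0036 1.5441 0.0275] [0.0247 0.0292 0.024 ] P [-1.1783 -0.7587 38.2366] [0.2046 0.0817 0.1004]
```

>>> drive_tool --steps '[0.007, 0.002, -0.019, 0, 0, 0, -1, 0, 0, 0, 0, 0, 0, -1, 0, 0, 0, 0, 0, 0, -1, 0, 0, 0, 0, 0, 0, -1]'

```text
time: 11.8
eef_pos: [0.5539, 0.2322, 0.1094]
eef_rot: [3.142, 0.376, -2.877]
wrist_force: [1.5, -1.0, -2.4]
width: 0.227
gripper_force: 30.0
```

```bash
python3 avg.py | tail -1
```

```text
avg F [-0.7431  0.2329 -2.2936] +- [0.4082 0.3203 0.4503] T [0.0124 1.5481 0.0017] [0.0262 0.0368 0.035 ] P [-0.9445 -0.6124 36.3732] [0.0188 0.0248 0.024 ]
```

```bash
cat > zoom.py <<'E'
import sys
exec(open("st.py").read())
tcp=o["eef_pos"]; Rf=Rt*R.from_euler('x',np.pi)
foot=lambda zz,d:Rf.apply(np.array([[a*.03-.0008,b*.04,-.0293+zz-d] for a,b in((1,1),(1,-1),(-1,-1),(-1,1))]))+tcp
rows=[]
for n,h in(("top",(213,198)),("scene",(231,250))):
    c=cam(n);x,y=h[0]-29,h[1]-21;f=7
    im=cv2.resize(c[0][y:y+42,x:x+57],None,fx=f,fy=f,interpolation=cv2.INTER_CUBIC)[:,:,::-1].copy()
    im2=im.copy()
    for P,col in((foot(0,0),(0,0,255)),(foot(.012,0),(0,255,0)),(foot(0,.0065),(255,0,255))):
        cv2.polylines(im2,[((proj(c,P)-[x,y]+.5)*f).astype(int)],True,col,1)
    rows.append(np.hstack([im,im2]))
cv2.imwrite("pics/%s.png"%sys.argv[1],np.vstack(rows))
E
python3 zoom.py z1
```

```text
12.3 [0.5539 0.2324 0.1096] TCP in pad frame mm [-0.9542 -0.5751 36.3776] turn err world /90deg [-0.0001 -0.0001 -0.0001]
force pad frame [-0.6066  0.3392 -1.2805] tq [ 0.0053  1.5195 -0.0007] 0.22754348986921102 29.996620416641235 q [ 0.7586  0.1553 -0.8696  0.7011 -0.2732 -2.7176]
```

View pics/z1.png

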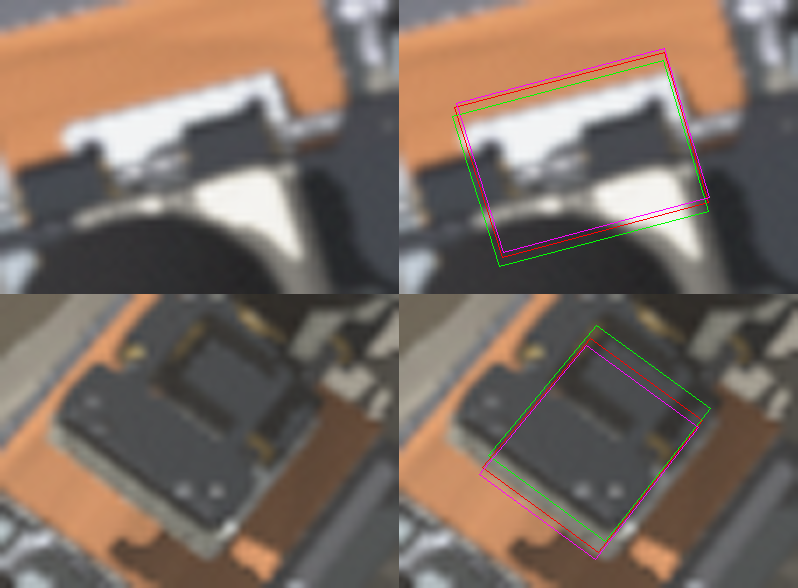

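```bash
python3 - <<'E'
from h import *
c=cam("scene"); T=cam("top")
im=cv2.imread("pics/l.png")[:,400:]  # x=230+u/2, y=95+v/2
f=3.5; x0,y0=280,130; w=57*2
a=im[(y0-95)*2:(y0-95)*2+84,(x0-230)*2:(x0-230)*2+w]
a=cv2.resize(a,None,fx=f,fy=f,interpolation=cv2.INTER_CUBIC); b=a.copy()
Rf=R.from_euler('z',-.337); tcp=np.array([.6088,-.1466,.1975])
def foot(pitch):
    # rotate about grasp point, tool y axis
    q=np.array([[s*.03,t*.04,z] for z in(-.0293,-.0173) for s,t in((1,1),(1,-1),(-1,-1),(-1,1))])-[0,0,.0188]
    return (Rf*R.from_euler('y',pitch)).apply(q)+tcp+[0,0,.0188]
for p,col in((0,(0,255,0)),(.15,(255,0,255))):
    P=(proj(c,foot(p))-[x0,y0]+.5)*2*f
    for k in(P[:4],P[4:]): cv2.polylines(b,[k.astype(int)],True,col,1)
v=np.hstack([a,b]); 
cv2.imwrite("pics/z2.png",v)
# top views: foot white mask in vise, +x / -x edges relative to prediction
def ld(n): return cv2.imread(f"pics/{n}0.png")[:,:,::-1].copy()
g=ld("top"); yaw=-.341; O=np.array([.6095,-.1469])
h=cv2.cvtColor(g,cv2.COLOR_RGB2HSV); ax=R.from_euler('z',yaw).as_matrix()
for t in(-.02,0.02,.03):
    s=np.arange(-.045,.0451,.003); X=np.array([ax@[u,t,0]+[O[0],O[1],.037] for u in s]); uv=proj(T,X).astype(np.float32)
    print(t,cv2.remap(cv2.cvtColor(g,cv2.COLOR_RGB2GRAY),uv[:,:1],uv[:,1:],cv2.INTER_LINEAR).ravel().tolist())
E
```

```text
-0.02 [147, 162, 151, 163, 219, 243, 245, 245, 245, 244, 239, 231, 227, 236, 240, 234, 238, 239, 231, 220, 219, 231, 241, 233, 175, 131, 135, 145, 146, 133, 124]
0.02 [172, 215, 206, 186, 218, 244, 245, 246, 246, 245, 246, 246, 245, 245, 245, 245, 245, 245, 245, 245, 245, 245, 244, 238, 184, 139, 173, 213, 199, 151, 126]
0.03 [155, 178, 174, 173, 214, 220, 167, 146, 193, 236, 245, 246, 245, 245, 245, 245, 245, 245, 243, 227, 163, 140, 187, 217, 180, 139, 152, 173, 162, 137, 125]
```

View pics/z2.png

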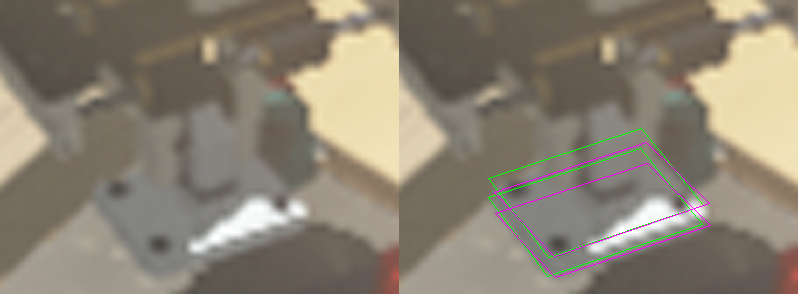

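The vise picture shows the foot is really about 3.5 mm toward own −x from the post-based estimate, so the grip is about 4.5 mm off-centre. The foot itself is not tilted in the grip. Next I'll check how well the tilt and height of the pad are pinned down.

```bash
python3 - <<'E'
from fit import *
np.set_printoptions(precision=4,suppress=True)
ld=lambda n:(cv2.imread(f"pics/{n}0.png")[:,:,::-1].copy(),)+cam(n)[1:]
T,S=ld("top"),ld("scene")
cT=contour(hsvmask(T[0],(5,100,90),(18,255,255),(165,260,155,235)));cS=contour(hsvmask(S[0],(5,100,90),(18,255,255),(195,265,220,285)))
x0=np.array([.5675,.2367,.0761,.2647])
for t in(.22,.26,.30,.34,.376):
    f=lambda p:np.r_[res(T,padpts(np.r_[p[:4],t])+[p[4],p[5],0],cT),res(S,padpts(np.r_[p[:4],t]),cS),p[4:]/.0015]
    r=least_squares(f,np.r_[x0,0,0],loss='soft_l1',x_scale=[.01,.01,.01,.05,.01,.01],diff_step=1e-3); 
    n=len(cT); print(t,r.x,"cost",r.cost,"rmsT",np.std(r.fun[:n]),"rmsS",np.std(r.fun[n:-2]))
E
```

```text
0.22 [ 0.5699  0.2363  0.0736  0.263  -0.002   0.0007] cost 58.746147695270004 rmsT 0.43641639456414466 rmsS 0.633839743656671
0.26 [ 0.57    0.2362  0.0733  0.263  -0.0022  0.0008] cost 42.24046446258009 rmsT 0.3962049005649613 rmsS 0.4921625673330586
0.3 [ 0.569   0.2367  0.075   0.2636 -0.0014 -0.    ] cost 29.006401689618542 rmsT 0.3585141166176429 rmsS 0.3615305050370235
0.34 [ 0.5691  0.2366  0.0747  0.2642 -0.0016  0.0001] cost 20.212504867817678 rmsT 0.3404172945222372 rmsS 0.28157960079245503
0.376 [ 0.5686  0.2368  0.0752  0.2654 -0.0013 -0.0002] cost 17.420218007655258 rmsT 0.3542577960323419 rmsS 0.27743842671882724
```

>>> drive_tool --steps '[-0.011, -0.003, 0.028, 0, 0, 0, -1, 0.047, 0.019, 0.02, 0, 0, 0, -1, 0, 0, 0, 0, 0, 0, -1, 0, 0, 0, 0, 0, 0, -1, 0, 0, 0, 0, 0, 0, -1]'

```text
time: 13.02
eef_pos: [0.5573, 0.2339, 0.1143]
eef_rot: [3.141, 0.376, -2.877]
wrist_force: [-0.0, -0.1, -2.2]
width: 0.223
gripper_force: 30.0
```

```bash
python3 avg.py
```

```text
13.0167 [0.5573 0.2339 0.1143] TCP in pad frame mm [ 4.2192 -0.012  39.4112] turn err world /90deg [-0.0001 -0.0001  0.    ]
force pad frame [-0.8397 -0.1244 -1.9921] tq [-0.0099  1.5984 -0.0033] 0.22292326150826774 29.996587336063385 q [ 0.7686  0.1554 -0.8452  0.6541 -0.2956 -2.6775]
avg F [-1.1202  0.0706 -2.48  ] +- [0.5942 0.5971 0.4463] T [-0.0053  1.5622 -0.0021] [0.0387 0.0291 0.0243] P [ 4.2434 -0.1067 39.3724] [0.1145 0.0426 0.0136]
```

>>> drive_tool --steps '[0.012, 0.003, -0.032, 0, 0, 0, -1, 0, 0, 0, 0, 0, 0, -1, 0.005, 0.0015, -0.014, 0, 0, 0, -1, 0, 0, 0, 0, 0, 0, -1, 0, 0, 0, 0, 0, 0, -1, 0, 0, 0, 0, 0, 0, -1]'

```text
time: 14.02
eef_pos: [0.5594, 0.2346, 0.11]
eef_rot: [3.141, 0.377, -2.877]
wrist_force: [-1.5, 0.7, 1.0]
width: 0.23
gripper_force: 30.0
```

```bash
python3 avg.py|tail -1
```

```text
avg F [0.0028 1.0284 1.6141] +- [0.4521 0.6299 0.5393] T [ 0.356   1.4534 -0.0213] [0.0306 0.0993 0.0344] P [ 4.6038  0.1365 34.5962] [0.0167 0.0199 0.0244]
```

>>> drive_tool --steps '[0.0035, 0.001, -0.0093, 0, 0, 0, -1, 0.0035, 0.001, -0.0093, 0, 0, 0, -1, 0, 0, 0, 0, 0, 0, -1, 0, 0, 0, 0, 0, 0, -1, 0, 0, 0, 0, 0, 0, -1]'

```text
time: 14.93
eef_pos: [0.56, 0.2348, 0.1081]
eef_rot: [3.141, 0.377, -2.877]
wrist_force: [-2.0, 1.9, 3.5]
width: 0.229
gripper_force: 30.0
```

```bash
python3 avg.py
```

```text
14.9333 [0.56   0.2348 0.1081] TCP in pad frame mm [ 4.5677  0.1211 32.5664] turn err world /90deg [-0.0003  0.0001 -0.0001]
force pad frame [-0.0707  2.3503  3.7411] tq [ 0.5206  1.3686 -0.0236] 0.22919200413423735 29.998110830783844 q [ 0.7529  0.1674 -0.8587  0.7014 -0.27   -2.7127]
avg F [0.4336 1.622  3.8742] +- [0.6356 0.3705 0.3642] T [ 0.5223  1.2493 -0.0191] [0.0336 0.0889 0.0194] P [ 4.5585  0.1185 32.5663] [0.0143 0.0181 0.013 ]
```

The spring rate (1.1 N/mm) and small moments show that the foot lies flat on the pad; the face is just higher than the fit. I'll check centring and squareness directly in the top image, where foot and pad are seen at nearly the same height.

```bash
cat > ctr.py <<'E'
from fit import *
np.set_printoptions(precision=4,suppress=True)
T=cam("top"); T0=(cv2.imread("pics/top0.png")[:,:,::-1].copy(),)+T[1:]
cT=contour(hsvmask(T0[0],(5,100,90),(18,255,255),(165,260,155,235)))
r=least_squares(lambda p:res(T,padpts([p[0],p[1],.0822,p[2],.37]),cT),[.5675,.2367,.265],loss='soft_l1',x_scale=.01,diff_step=1e-3)
print("pad T-only",r.x,np.std(r.fun)); px,py,yw=r.x
RP=R.from_euler('ZY',[yw,-.37]); base=np.array([px,py,.0822])+RP.apply([0,0,.012-.0035])
gray=T[0][:,:,2].astype(np.float32)  # blue: white vs orange
s=np.arange(.0,.05,.0005)
def edge(line):
    uv=proj(T,base+RP.apply(line)).astype(np.float32); v=cv2.remap(gray,uv[:,:1],uv[:,1:],cv2.INTER_LINEAR).ravel(); return v
for y in np.arange(-.03,.036,.01):
    v=edge(np.c_[s,0*s+y,0*s]); i=np.argmin(np.gradient(cv2.GaussianBlur(v[:,None],(1,5),1).ravel())); print("y",round(y,3),"uphill edge x",s[i],v[::10].astype(int))
t=np.arange(-.055,.055,.0005)
for x in(.014,.018,.022):
    v=edge(np.c_[0*t+x,t,0*t]);g=np.gradient(v);print("x",x,"y edges",t[np.argmax(g[:60])],t[len(t)-60+np.argmin(g[-60:])],v[::10].astype(int))
E
python3 ctr.py
```

```text
pad T-only [0.5666 0.2355 0.2643] 0.35179177153070296
y -0.03 uphill edge x 0.029 [ 77  82  78  71 127 228 144  95  96 101]
y -0.02 uphill edge x 0.029500000000000002 [ 85  79  78  80 196 240 146  95  93 100]
y -0.01 uphill edge x 0.029 [ 86  80  79  77 191 241 144  95  93  96]
y 0.0 uphill edge x 0.029500000000000002 [ 99 142 121 178 238 241 149  96  94  94]
y 0.01 uphill edge x 0.029 [114 161 162 235 244 241 150  96  95  94]
y 0.02 uphill edge x 0.029 [ 92 152 199 242 244 241 151  98  96  95]
y 0.03 uphill edge x 0.029 [ 79  96 102  95 130 230 146  99  96  96]
x 0.014 y edges -0.04049999999999999 0.027500000000000073 [ 97  98  97 178 157  73  73  74  74  73  78 159 199 228 239 242 219  95
  71  74  71  72]
x 0.018 y edges -0.04049999999999999 0.027500000000000073 [ 97  98  90 177 175  86 124 135 133 131 147 224 242 243 244 244 222 104
 102 104  66  69]
x 0.022 y edges -0.04149999999999999 0.041000000000000085 [ 98  98  88 207 215 186 225 233 234 235 236 243 244 244 244 244 236 188
 215 187  98  93]
```

Foot edges in the pad frame: uphill at +29 mm (ideal 30), sides at ±41 mm (ideal 40), so it is centred and square. Push on to half travel.

>>> drive_tool --steps '[0.003, 0.0008, -0.0075, 0, 0, 0, -1, 0.003, 0.0008, -0.0075, 0, 0, 0, -1, 0, 0, 0, 0, 0, 0, -1, 0, 0, 0, 0, 0, 0, -1, 0, 0, 0, 0, 0, 0, -1, 0, 0, 0, 0, 0, 0, -1]'

```text
time: 15.98
eef_pos: [0.5606, 0.2349, 0.1065]
eef_rot: [3.141, 0.377, -2.877]
wrist_force: [-3.3, 0.7, 5.4]
width: 0.231
gripper_force: 30.0
```

```bash
python3 avg.py; python3 zoom.py z3
```

```text
15.9833 [0.5606 0.2349 0.1065] TCP in pad frame mm [ 4.5504  0.1101 30.9011] turn err world /90deg [-0.0003  0.0001 -0.0001]
force pad frame [-0.7634  1.4814  6.142 ] tq [ 0.6317  1.3709 -0.0244] 0.2310111883233959 29.998406767845154 q [ 0.7488  0.1703 -0.8623  0.7141 -0.2638 -2.7222]
avg F [0.1081 1.9537 6.0714] +- [0.5839 0.5048 0.5066] T [ 0.6744  1.3708 -0.0224] [0.0298 0.0424 0.0246] P [ 4.5414  0.107  30.9163] [0.0111 0.0115 0.0104]
16.4833 [0.5606 0.2349 0.1065] TCP in pad frame mm [ 4.5273  0.1068 30.8922] turn err world /90deg [-0.0002  0.0001 -0.0001]
force pad frame [-1.0072  2.0465  5.8707] tq [ 0.6417  1.2921 -0.0216] 0.22801545100407242 29.998400509357452 q [ 0.7488  0.1703 -0.8623  0.7141 -0.2638 -2.7222]
```

View pics/z3.png

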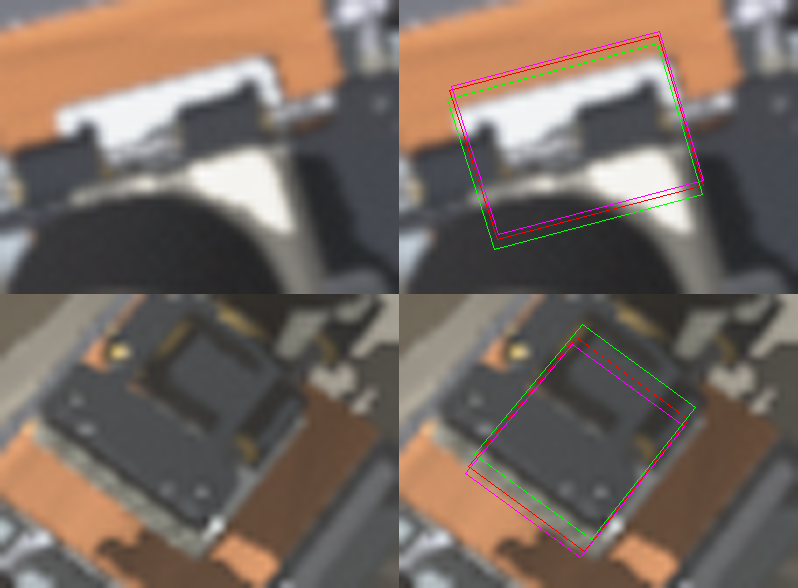

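>>> drive_tool --steps '[-0.0008, 0.003, 0, 0, 0, 0, -1, 0, 0, 0, 0, 0, 0, -1, 0, 0, 0, 0, 0, 0, -1, 0, 0, 0, 0, 0, 0, -1]'

```text
time: 16.92
eef_pos: [0.5605, 0.235, 0.1066]
eef_rot: [3.141, 0.377, -2.877]
wrist_force: [-1.2, 0.4, 4.7]
width: 0.227
gripper_force: 30.0
```

```bash
python3 avg.py|tail -1
```

```text
avg F [0.9466 0.7431 5.865 ] +- [0.542  0.6018 0.4102] T [ 0.2422  1.1457 -0.0084] [0.0333 0.0324 0.0182] P [ 4.5238  0.1378 30.9323] [0.0131 0.0158 0.0089]
```

```bash
python3 -c "
from plant import ctrl
print(ctrl.job_done())"
```

```text
the job is handed in; nothing more can be done
None
```

The job is handed in at about 17.5 s: the jaw is about 41 mm open, and the foot is still gripped and held flat on the middle of the pad, square across the slope. The push is about 8 N, which puts the pad about 5 mm in. The table's set angle was not measured again after pressing.

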